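# Flip the loaded gel tank's marker

### The arm

A 6-joint arm with a two-finger parallel gripper is mounted at the origin on the work surface. World frame = base frame: x ahead of the robot, y to its left, z up, the work surface at z = 0. Lengths are in mm, angles in degrees, forces in N, time in s.
With the tool pointing down it reaches from about 350 to 850 mm from the base axis. Payload 8.1 kg.
Tool frame: the origin (TCP) lies midway between the tips of the shut fingers; the grasp point (between the pads) lies 19 mm behind it; z points along the fingers, y is the line along which they close (so a half turn about z gives the same grasp; the last joint's range is limited). The gripper opens to 85 mm and grips with 20 to 120 N. Pads are 22 mm wide; open, the fingers measure 114 mm over their backs; the gripper's body (76 mm by 85 mm) begins 54 mm behind the grasp point. The pads swing forward as they close: fully open they stand 13 mm farther back than shut.
Start: joints at [-76.627, 7.471, 85.268, -0, 87.261, -4.893], TCP at [188.076, -569.765, 231.292] pointing down, gripper open.
Joint ranges: [-169.43, 169.43], [-51.17, 129.36], [1.28, 143.12], [-76.62, 256.62], [0, 156.53], [-152.29, 152.29]. Speed limits (degrees/s): [136.94, 136.94, 159.86, 180, 180, 180].

### API

Orientations are given as [roll, pitch, yaw] about the fixed x, y, z axes, in that order (R = Rz(yaw) Ry(pitch) Rx(roll)).
In Python, from bench import sense, snapshot, camera_params, hand_in, masks_of, pinpoint gives the robot as it stands.
- The arm moves only by the tool step_arm, never from a script. Its argument "targets" is a list of rows, each an object with "angular": the turn, a rotation vector about the tool's x, y, z scaled (see below), a list of three; "dp": the shift along the tool's x, y, z scaled (see below), a list of three; "fingers": the closure, from 0 (fully open) to 1 (shut). A call has exactly 8 rows; each row is the pose to reach, as a shift and turn from the pose commanded when the call began, along the tool's axes at that moment, turning the shorter way round; what a row does not reach only later rows make up. The controller multiplies each number of a shift by 0.2 m and each number of a turn by 180 degrees. A row lasts 1/8 s, in which the tool goes at most 62.5 mm and 10.7 degrees, less where a joint would pass 70% of its speed; a pose out of reach is approached as far as the arm can. A call with a number of a shift or a turn outside -1 to 1 is refused whole. A call with a gripper value outside its range is refused whole. The fingers move at their own pace and stop on an object; "newtons" is the grip in N (left out, the last holds). Time passes only in rows, so rows that repeat a pose let the fingers close, or fill a call up. It gives the time, the measured TCP pose, the force, the opening and the grip force at its end, in the units of the state.
- sense(): the state, without advancing time (a new reading comes with each control period).
- snapshot(name): name is "scene" or "top" or "wrist"; returns the picture (480x640x3 uint8, blue, green, red); there is no depth.
- camera_params(name): a dict with "vfov" (degrees; the focal length in pixels is half the picture's height over the tangent of half this angle, whatever the lens; pixels are square), "cx", "cy" (the principal point, pixels), "R" (3x3) and "t" (3): a world point X has camera coordinates R X + t. Camera axes: x right, y down, z forward; pixel columns grow to the right and rows downward; lengths in mm; the calibration is good to about 2 mm. A picture is of the moment at which its call begins: read the wrist's pose just before it. camera_params takes no time and is no camera call; for the wrist camera it gives the pose at the moment of the call.
- hand_in(): hands the job in; it is judged then, once.
Trained networks look in the newest picture that a camera, given by its name, has taken for a name from the list of things; names that differ only in an ending like _2 or _b are one class to them, and where a whole thing is asked for, a point or a joint stands for the part that bears it (a point fixed in the world has none). Each returns a list of dicts, best first, with "conf" (0 to 1); they miss things now and then, are a little off and sometimes report something else, mostly with a low value. They report only what shows in the picture. A call takes as long as a camera call.
- masks_of(camera, label): "pixels" (480x640 bool, what is visible of it) and "at" ([column, row] in pixels, amid what is visible of it).
- pinpoint(camera, label): "at" ([column, row] in pixels: a listed point, or the origin of a listed thing).
The state is a dict: "time": time; "joint_pos": joint angles; "qd": joint speeds; "joint_efforts": joint torques, N m; "tool_pos": TCP position; "tcp_rot": TCP orientation; "ft_force": force on the tool from outside, world axes, zero at the start; "wrist_torque": the same for the moment, N m; "finger_gap": finger opening in mm; "grip_force": force on a finger pad.
Only numpy, scipy, OpenCV 4.12 (cv2) and the standard library are available. Lean on these libraries where they do the work, as an engineer would, in place of code of your own. Each camera call takes 0.05 s, during which the arm holds its last target. There are 200 camera calls.

### The job

One of the three gel tanks has a well comb standing in it: mark that tank as in use. Flip the hinged white marker plate in front of it right over its pivot, pushing with the fingertips and never pinching it, until it lies level on the other side with its two-bar face up. Leave the comb, the other two markers and everything else on the bench where they are.

Things in the scene. Friction and masses are not known exactly. Their poses are not given: they have to be found in the camera images.
- tank_a: mini gel tank fixed to the bench, with its flip marker on the robot's side of it. Origin on the bench below the marker's pivot; x level from pivot to tank and along the pivot pin, y level to the robot's left, z up. Clear open box 130 (x) x 100 x 60 high, centred at x = 185 mm; pivot cheeks 6 x 16, 93 high, at x = -36 and 36; foot strip 5 thick. THIS tank has the comb in it
- tag_a (a joint): hinge of tank_a's marker, a white plastic plate 60 mm wide, 5 thick, about 40 g. 0: level, to the robot's right of the pivot (tank's -y), ring emblem up; 1.57: upright; 3.14 (end stop): level, to the left (tank's +y), two-bar emblem up. Light hinge friction (0.05 N m): it stays at any angle it is left at. Only air between plate and bench. Starts between 0 and 0.3
- pivot_a (a point): centre of the pivot pin of tag_a, 85 mm above the bench; axes as tank_a
- edge_a (a point): middle of tag_a's free edge, 80 mm from the pivot, half-way through its 5 mm thickness; moves with the plate
- tank_b: mini gel tank fixed to the bench, with its flip marker on the robot's side of it. Origin on the bench below the marker's pivot; x level from pivot to tank and along the pivot pin, y level to the robot's left, z up. Clear open box 130 (x) x 100 x 60 high, centred at x = 185 mm; pivot cheeks 6 x 16, 93 high, at x = -36 and 36; foot strip 5 thick. No comb in it
- tag_b (a joint): hinge of tank_b's marker, a white plastic plate 60 mm wide, 5 thick, about 40 g. 0: level, to the robot's right of the pivot (tank's -y), ring emblem up; 1.57: upright; 3.14 (end stop): level, to the left (tank's +y), two-bar emblem up. Light hinge friction (0.05 N m): it stays at any angle it is left at. Only air between plate and bench. Starts between 0 and 0.3
- pivot_b (a point): centre of the pivot pin of tag_b, 85 mm above the bench; axes as tank_b
- edge_b (a point): middle of tag_b's free edge, 80 mm from the pivot, half-way through its 5 mm thickness; moves with the plate
- tank_c: mini gel tank fixed to the bench, with its flip marker on the robot's side of it. Origin on the bench below the marker's pivot; x level from pivot to tank and along the pivot pin, y level to the robot's left, z up. Clear open box 130 (x) x 100 x 60 high, centred at x = 185 mm; pivot cheeks 6 x 16, 93 high, at x = -36 and 36; foot strip 5 thick. No comb in it
- tag_c (a joint): hinge of tank_c's marker, a white plastic plate 60 mm wide, 5 thick, about 40 g. 0: level, to the robot's right of the pivot (tank's -y), ring emblem up; 1.57: upright; 3.14 (end stop): level, to the left (tank's +y), two-bar emblem up. Light hinge friction (0.05 N m): it stays at any angle it is left at. Only air between plate and bench. Starts between 0 and 0.3
- pivot_c (a point): centre of the pivot pin of tag_c, 85 mm above the bench; axes as tank_c
- edge_c (a point): middle of tag_c's free edge, 80 mm from the pivot, half-way through its 5 mm thickness; moves with the plate
- comb_center (a point): centre of the loose black well comb, a bar 12 x 114 x 8 mm lying across the rims of tank_a with a finger tab standing to 97 mm above the bench and teeth hanging down
- jar_mid (a point): bystander, loose: amber jar, 40 mm diameter, 50 high, between two markers; the point is about half-way up on its axis
- tubebox_mid (a point): bystander, loose: small orange box with clear lid, 41 x 41 x 47 mm high, between two markers; the point is about half-way up on its axis
- bottle_mid (a point): bystander, loose: clear glass bottle with screw cap, 76 mm diameter, 156 high; the point is about half-way up on its axis
- washbottle_mid (a point): bystander, loose: white wash bottle with spout, 70 mm diameter, 190 high; the point is about half-way up on its axis
- beaker_mid (a point): bystander, loose: glass beaker, 72 mm diameter, 85 high; the point is about half-way up on its axis
- tipbox_mid (a point): bystander, loose: orange pipette-tip box with clear lid, 87 x 62 x 50 mm high; the point is about half-way up on its axis

How it is judged:
By the outcome, as a careful person would: the job done as asked, in the order asked, and still so for the second after the job is handed in, with the robot touching nothing.
It also fails if it takes over 45 s, if anything falls off the work surface, if the arm or the gripper's body presses on something with over 40 N, if the wrist force passes 120 N, or if a joint passes its speed limit or range.

## Working session

There is one attempt and no reset: what is moved stays moved. The work goes in short steps, Python scripts to look and compute and a tool call to move; the robot and the scene stay as the last step left them, time stands still between calls to the robot, and variables do not carry over. Pictures are saved under pics/ and viewed, at most 10 in all, crops included, and the job is handed in when it is done.

Besides the shell and the picture viewer there is one more tool, called after ">>>" as name(argument=value, ...) on one line, values as JSON. step_arm: Moves the arm, as the interface text tells. Its arguments: {"type":"object","properties":{"targets":{"type":"array","items":{"type":"object","properties":{"angular":{"type":"array","items":{"type":"number","minimum":-1,"maximum":1}},"dp":{"type":"array","items":{"type":"number","minimum":-1,"maximum":1}},"fingers":{"type":"number"}}}},"newtons":{"type":"number"}},"required":["targets"]}

```bash
mkdir -p pics
cat > h.py <<'E'
import numpy as np, cv2
from bench import *
def ray(c,uv):
    p=camera_params(c); f=240/np.tan(np.radians(p["vfov"])/2)
    R=np.array(p["R"]);t=np.array(p["t"])
    d=R.T@np.array([(uv[0]-p["cx"])/f,(uv[1]-p["cy"])/f,1]); return -R.T@t,d
def atz(c,uv,z):
    o,d=ray(c,uv); return o+d*(z-o[2])/d[2]
def proj(c,X):
    p=camera_params(c); f=240/np.tan(np.radians(p["vfov"])/2)
    q=np.array(p["R"])@X+np.array(p["t"]); return [p["cx"]+f*q[0]/q[2],p["cy"]+f*q[1]/q[2]]
E
python3 - <<'E'
from h import *
s=sense();print(s["time"],s["tool_pos"],s["tcp_rot"])
ims=[]
for c in("top","scene"):
    im=snapshot(c);cv2.imwrite(f"pics/{c}0.png",im)
    print(c,camera_params(c)["R"],camera_params(c)["t"])
    for l,z in(("pivot_a",85),("edge_a",90),("tank_a",0),("comb_center",64),("jar_mid",25),("tubebox_mid",23)):
        print(c,l,[(np.round(d["at"]).tolist(),round(d["conf"],2),np.round(atz(c,d["at"],z)[:2]).tolist()) for d in pinpoint(c,l)][:5])
E
```

```text
0.0 [ 187.93769767 -569.21272168  230.21125863] [-1.79891337e+02 -6.73439625e-03  1.82698721e+01]
top [[ 0.00351121 -0.99990669 -0.01320178]
 [-0.99778294 -0.00262575 -0.06650045]
 [ 0.06645958  0.01340601 -0.99769905]] [-1.44814056e-01  6.07525190e+02  1.56979774e+03]
top pivot_a [([409.0, 298.0], 0.79, [465.0, -250.0]), ([300.0, 252.0], 0.71, [579.0, 22.0]), ([192.0, 260.0], 0.71, [557.0, 292.0])]
top edge_a [([224.0, 268.0], 0.6, [538.0, 211.0]), ([332.0, 249.0], 0.56, [586.0, -60.0]), ([437.0, 293.0], 0.56, [478.0, -318.0])]
top tank_a [([301.0, 253.0], 0.8, [580.0, 21.0]), ([402.0, 296.0], 0.76, [467.0, -244.0]), ([201.0, 266.0], 0.72, [544.0, 285.0])]
top comb_center [([297.0, 186.0], 0.6, [750.0, 30.0])]
top jar_mid []
top tubebox_mid [([273.0, 282.0], 0.66, [503.0, 92.0]), ([134.0, 303.0], 0.49, [447.0, 453.0])]
scene [[-0.82293808  0.56811727 -0.00396079]
 [ 0.4689183   0.67527571 -0.56931392]
 [-0.32076244 -0.47036739 -0.82211068]] [ 504.63557352 -219.32651207 1358.62608892]
scene pivot_a [([331.0, 241.0], 0.97, [572.0, 19.0]), ([307.0, 154.0], 0.83, [465.0, -233.0]), ([418.0, 326.0], 0.65, [549.0, 282.0]), ([413.0, 342.0], 0.31, [580.0, 303.0])]
scene edge_a [([305.0, 217.0], 0.85, [583.0, -67.0]), ([287.0, 130.0], 0.7, [463.0, -329.0]), ([396.0, 294.0], 0.69, [541.0, 204.0])]
scene tank_a [([328.0, 262.0], 0.93, [576.0, 17.0]), ([411.0, 341.0], 0.77, [547.0, 280.0]), ([305.0, 175.0], 0.69, [467.0, -239.0])]
scene comb_center [([268.0, 288.0], 0.75, [745.0, 29.0]), ([307.0, 214.0], 0.17, [565.0, -87.0])]
scene jar_mid [([308.0, 190.0], 0.62, [501.0, -173.0]), ([413.0, 342.0], 0.54, [556.0, 290.0])]
scene tubebox_mid [([368.0, 263.0], 0.78, [512.0, 85.0]), ([308.0, 218.0], 0.3, [552.0, -101.0])]
```

```bash
ls pics
```

```text
scene0.png
top0.png
```

View pics/top0.png

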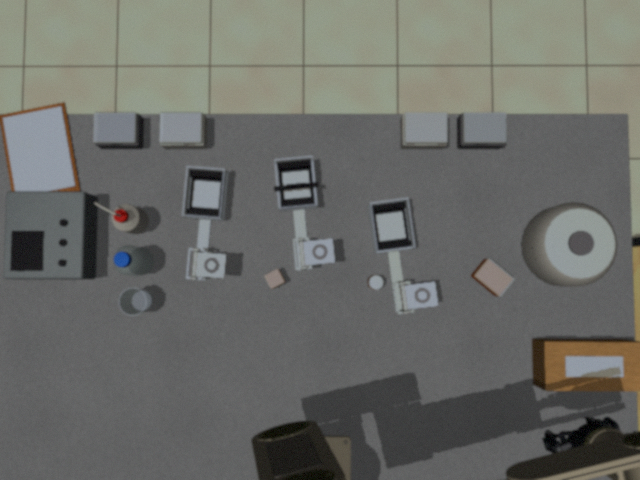

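View pics/scene0.png

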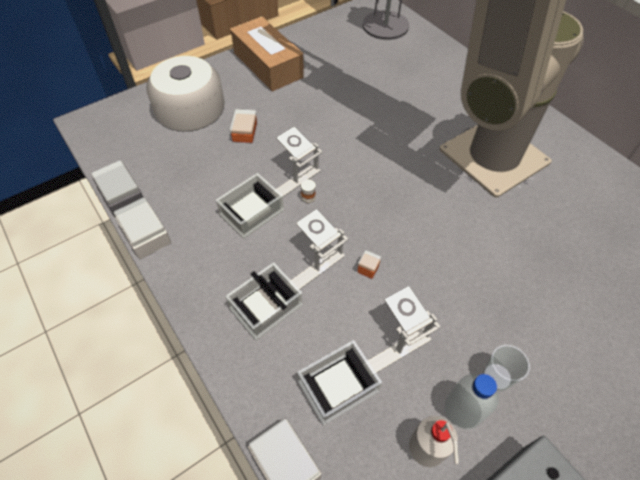

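The comb (297,186 in top) stands in the middle tank; its marker is at about (315,250) in top and (320,230) in scene. The jar (376,282) and tube box (275,278) flank it.

```bash
cat >> h.py <<'E'
from scipy.spatial.transform import Rotation as Ro
def tri(a,ua,b,ub):
    A=np.zeros((3,3));y=np.zeros(3)
    for c,u in((a,ua),(b,ub)):
        o,d=ray(c,u);d/=np.linalg.norm(d);M=np.eye(3)-np.outer(d,d);A+=M;y+=M@o
    return np.linalg.solve(A,y)
def tank(P,yaw,phi,X):
    "pose with tip at tank-frame X, fingers towards +y and phi deg below level"
    c,s=np.cos(np.radians(phi)),np.sin(np.radians(phi)); Z=Ro.from_euler('z',yaw,degrees=True)
    return np.array([P[0],P[1],0])+Z.apply(X), Z*Ro.from_matrix(np.array([[0,s,c],[1,0,0],[0,c,-s]]).T)
def row(p0,R0,p,R):
    dp=R0.inv().apply(p-p0)/200; w=(R0.inv()*R).as_rotvec(degrees=True)/180
    return np.round(dp,3).tolist(),np.round(w,3).tolist()
def after(p0,R0,dp,w): return p0+R0.apply(np.array(dp)*200),R0*Ro.from_rotvec(np.array(w)*180,degrees=True)
E
python3 - <<'E'
from h import *
pv=tri("top",(300,252),"scene",(331,241)); ed=tri("top",(332,249),"scene",(305,217)); cb=tri("top",(297,186),"scene",(268,288))
print(pv,ed,cb)
R={}
for c in("top","scene"):
    snapshot(c); R[c]=[d for d in masks_of(c,"tag_a")]
    print(c,[(d["at"],round(d["conf"],2),int(d["pixels"].sum())) for d in R[c]])
    print("comb/tank",[(d["at"],round(d["conf"],2),np.round(cv2.minAreaRect(np.argwhere(d["pixels"])[:,::-1].astype(np.float32))[2],1)) for d in masks_of(c,"tank_a")])
s=sense();p0=np.array(s["tool_pos"]);R0=Ro.from_euler('xyz',s["tcp_rot"],degrees=True)
p0=np.array([188.076,-569.765,231.292])
yaw=5
p,Rt=tank(pv,yaw,45,[-20,-170,280])
print(p, p-p0, row(p0,R0,p,Rt), row(p0,R0,np.array([320,-450,330]),R0))
E
```

```text
[576.54690161  22.23161818  94.10699653] [586.47891229 -59.17886604 100.28205001] [746.52886422  30.65164582  68.671729  ]
top [([209.8, 265.8], 0.95, 781), ([319.0, 255.4], 0.73, 786), ([421.6, 295.5], 0.56, 765)]
comb/tank [([400.0, 244.0], 0.84, np.float64(72.4)), ([208.5, 208.9], 0.58, np.float64(1.9)), ([298.6, 204.4], 0.57, np.float64(76.1))]
scene [([318.6, 230.0], 0.87, 879), ([296.2, 144.3], 0.71, 682), ([408.5, 312.0], 0.69, 1192)]
comb/tank [([262.7, 193.4], 0.81, np.float64(45.0)), ([356.0, 367.2], 0.75, np.float64(49.9)), ([284.0, 286.4], 0.66, np.float64(44.2))]
[ 571.43948391 -148.86459535  280.        ] [383.36348391 420.90040465  48.708     ] ([2.48, -1.398, -0.243], [0.167, 0.211, -0.403]) ([0.814, -0.362, -0.494], [0.0, 0.0, 0.0])
```

>>> step_arm(targets=[{"dp": [0.15,-0.08,-0.05],"angular": [0,0,0],"fingers": 1},{"dp": [0.3,-0.16,-0.1],"angular": [0,0,0],"fingers": 1},{"dp": [0.45,-0.24,-0.15],"angular": [0,0,0],"fingers": 1},{"dp": [0.6,-0.32,-0.2],"angular": [0,0,0],"fingers": 1},{"dp": [0.75,-0.4,-0.25],"angular": [0,0,0],"fingers": 1},{"dp": [0.9,-0.48,-0.25],"angular": [0,0,0],"fingers": 1},{"dp": [0.95,-0.55,-0.25],"angular": [0,0,0],"fingers": 1},{"dp": [0.95,-0.55,-0.25],"angular": [0,0,0],"fingers": 1}])

```text
time: 2.0
tool_pos: [334.1, -405.1, 281.3]
tcp_rot: [180.0, 0.0, 18.4]
ft_force: [0.8, -0.2, 0.7]
finger_gap: 0.2
grip_force: 0.0
```

>>> step_arm(targets=[{"dp": [0.15,-0.08,0],"angular": [0,0,-0.05],"fingers": 1},{"dp": [0.3,-0.16,0],"angular": [0,0,-0.1],"fingers": 1},{"dp": [0.45,-0.24,0],"angular": [0,0,-0.15],"fingers": 1},{"dp": [0.6,-0.32,0],"angular": [0,0,-0.2],"fingers": 1},{"dp": [0.75,-0.4,0],"angular": [0,0,-0.25],"fingers": 1},{"dp": [0.9,-0.48,0],"angular": [0,0,-0.3],"fingers": 1},{"dp": [0.95,-0.55,0],"angular": [0,0,-0.35],"fingers": 1},{"dp": [0.95,-0.55,0],"angular": [0,0,-0.4],"fingers": 1}])

```text
time: 3.0
tool_pos: [480.0, -241.8, 281.0]
tcp_rot: [-180.0, -0.0, 90.6]
ft_force: [-0.6, -0.5, -0.5]
finger_gap: 0.1
grip_force: 0.0
```

Run:
```python
from h import *
s=sense();print(s["time"],s["tool_pos"],s["tcp_rot"],s["joint_pos"],s["finger_gap"])
p0=np.array(s["tool_pos"]);R0=Ro.from_euler('xyz',s["tcp_rot"],degrees=True)
print(row(p0,R0,*tank([576,22],6,50,[-20,-170,280])))
im=snapshot("wrist");cv2.imwrite("pics/w1.png",im)
```

```text
3.0 [ 479.98741531 -241.75134144  280.99936392] [-1.79971066e+02 -2.48739330e-03  9.05994370e+01] [-3.21901444e+01 -3.13094359e+00  9.09865489e+01 -1.35879512e-02
  9.21700654e+01 -3.27900935e+01] 0.06517666760524837
([0.458, 0.474, 0.005], [0.01, 0.222, -0.029])
```

View pics/w1.png

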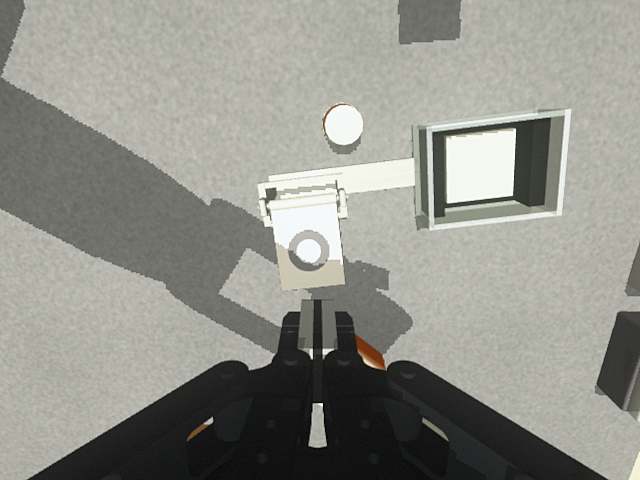

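The wrist view shows marker c and the jar (340,125); image up is +y. I'm moving the same view over the middle marker.

>>> step_arm(targets=[{"dp": [0.15,0.08,0],"angular": [0,0,0],"fingers": 1},{"dp": [0.3,0.16,0],"angular": [0,0,0],"fingers": 1},{"dp": [0.45,0.24,0],"angular": [0,0,0],"fingers": 1},{"dp": [0.6,0.32,0],"angular": [0,0,0],"fingers": 1},{"dp": [0.75,0.4,0],"angular": [0,0,0],"fingers": 1},{"dp": [0.85,0.47,0],"angular": [0,0,0],"fingers": 1},{"dp": [0.85,0.47,0],"angular": [0,0,0],"fingers": 1},{"dp": [0.85,0.47,0],"angular": [0,0,0],"fingers": 1}])

```text
time: 4.05
tool_pos: [572.9, -72.6, 281.1]
tcp_rot: [-180.0, 0.0, 90.1]
ft_force: [-0.0, -0.1, 0.0]
finger_gap: 0.0
grip_force: 0.0
```

Run:
```python
from h import *
s=sense();print(s["time"],s["tool_pos"],s["tcp_rot"])
im=snapshot("wrist");cv2.imwrite("pics/w2.png",im)
for l,z in(("pivot_a",85),("edge_a",90),("tank_a",0),("comb_center",64),("tubebox_mid",23)):
    print(l,[(np.round(d["at"]).tolist(),round(d["conf"],2),np.round(atz("wrist",d["at"],z)[:2],1).tolist()) for d in pinpoint("wrist",l)][:3])
for d in masks_of("wrist","tank_a")[:2]+masks_of("wrist","tag_a")[:2]:
    q=cv2.approxPolyDP(max(cv2.findContours(d["pixels"].astype(np.uint8),0,2)[0],key=cv2.contourArea),5,True)[:,0]
    print(d["conf"],q.tolist())
```

```text
4.05 [572.87114604 -72.58354625 281.06318224] [-1.79968479e+02  2.95044784e-02  9.01447149e+01]
pivot_a [([319.0, 100.0], 0.74, [574.2, 18.2]), ([217.0, 356.0], 0.69, [467.2, -235.3])]
edge_a [([331.0, 200.0], 0.62, [584.9, -65.6]), ([233.0, 318.0], 0.46, [489.2, -185.9])]
tank_a [([232.0, 318.0], 0.94, [464.6, -240.5])]
comb_center [([523.0, 85.0], 0.95, [753.3, 32.4])]
tubebox_mid [([251.0, 24.0], 0.95, [510.9, 86.8])]
0.6 [[243, 351], [190, 356], [191, 376], [225, 360], [244, 360]]
0.59 [[530, 9], [514, 12], [511, 43], [500, 48], [500, 55], [511, 55], [499, 67], [510, 70], [499, 77], [509, 83], [499, 90], [508, 100], [498, 104], [507, 114], [497, 117], [507, 124], [508, 151], [522, 147], [523, 116], [538, 112], [543, 48], [527, 48]]
0.81 [[244, 351], [187, 361], [193, 376], [223, 359], [245, 361]]
0.7 [[354, 94], [285, 102], [297, 201], [363, 195]]
```

View pics/w2.png

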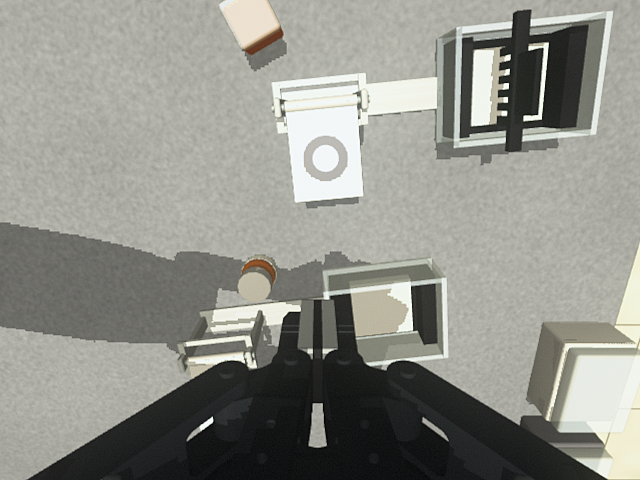

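Run:
```python
from h import *
for z in(80,90,95,100,105,110,115):
    e=atz("wrist",(330.,198.5),z)[:2]; p=np.array([574.2,18.2]); d=e-p
    print(z,e.round(1),np.hypot(*d).round(1),np.sqrt(6400-(z-85)**2).round(1),np.degrees(np.arctan2(d[0],-d[1])).round(1))
a=atz("wrist",(275,105),87);b=atz("wrist",(365,98),87);print(np.degrees(np.arctan2(b[1]-a[1],b[0]-a[0])),np.linalg.norm(b-a))
s=sense();p0=np.array(s["tool_pos"]);R0=Ro.from_euler('xyz',s["tcp_rot"],degrees=True)
P=[574.2,18.2]
A=tank(P,6,45,[0,-165,170]);print(row(p0,R0,*A))
B=tank(P,6,45,[0,-125,50]);print(row(*A,*B)); C=tank(P,6,45,[0,-62,50]);print(row(*A,*C))
```

```text
80 [584.8 -65.6] 84.5 79.8 7.2
90 [584.5 -63.3] 82.2 79.8 7.2
95 [584.3 -62.2] 81.0 79.4 7.2
100 [584.1 -61. ] 79.9 78.6 7.1
105 [584.  -59.9] 78.7 77.5 7.1
110 [583.8 -58.8] 77.5 76.0 7.1
115 [583.6 -57.6] 76.4 74.2 7.1
4.397121177632811 75.15512356646006
([-0.371, 0.09, 0.557], [0.013, 0.25, -0.03])
([-0.283, -0.0, 0.566], [0.0, 0.0, 0.0])
([-0.06, -0.0, 0.788], [0.0, 0.0, 0.0])
```

>>> step_arm(targets=[{"dp": [-0.1,0.02,0],"angular": [0.002,0.04,-0.005],"fingers": 1},{"dp": [-0.2,0.04,0.05],"angular": [0.004,0.08,-0.01],"fingers": 1},{"dp": [-0.3,0.06,0.1],"angular": [0.006,0.12,-0.015],"fingers": 1},{"dp": [-0.37,0.09,0.2],"angular": [0.008,0.16,-0.02],"fingers": 1},{"dp": [-0.37,0.09,0.3],"angular": [0.01,0.2,-0.025],"fingers": 1},{"dp": [-0.37,0.09,0.4],"angular": [0.013,0.25,-0.03],"fingers": 1},{"dp": [-0.37,0.09,0.55],"angular": [0.013,0.25,-0.03],"fingers": 1},{"dp": [-0.37,0.09,0.557],"angular": [0.013,0.25,-0.03],"fingers": 1}])

```text
time: 5.45
tool_pos: [590.0, -144.8, 166.6]
tcp_rot: [-179.5, -45.3, 95.6]
ft_force: [-0.7, -0.2, -0.2]
finger_gap: -0.1
grip_force: 0.0
```

Run:
```python
from h import *
s=sense();print(s["time"],s["tool_pos"],s["tcp_rot"],s["joint_pos"])
im=snapshot("wrist");cv2.imwrite("pics/w3.png",im)
p0=np.array(s["tool_pos"]);R0=Ro.from_euler('xyz',s["tcp_rot"],degrees=True)
P=[574.2,18.2]
for X in([0,-120,44],[0,-64,44]):print(row(p0,R0,*tank(P,6,45,X)))
for l in("pivot_a","edge_a"):
    print(l,[(np.round(d["at"]).tolist(),round(d["conf"],2),np.round(tri("top",{"p":(300,252),"e":(332,249)}[l[0]],"wrist",d["at"])).tolist()) for d in pinpoint("wrist",l)][:3])
```

```text
5.45 [ 590.03989243 -144.80074858  166.56921143] [-179.45501316  -45.26503829   95.56198899] [-37.02049176  35.55870543  68.59571445  32.79707926 107.50238945
 -41.78577504]
([-0.281, 0.01, 0.587], [-0.001, -0.001, -0.002])
([-0.084, 0.01, 0.786], [-0.001, -0.001, -0.002])
pivot_a [([323.0, 144.0], 0.93, [579.0, 21.0, 85.0])]
edge_a [([318.0, 202.0], 0.7, [584.0, -58.0, 124.0]), ([317.0, 226.0], 0.66, [585.0, -59.0, 93.0])]
```

View pics/w3.png

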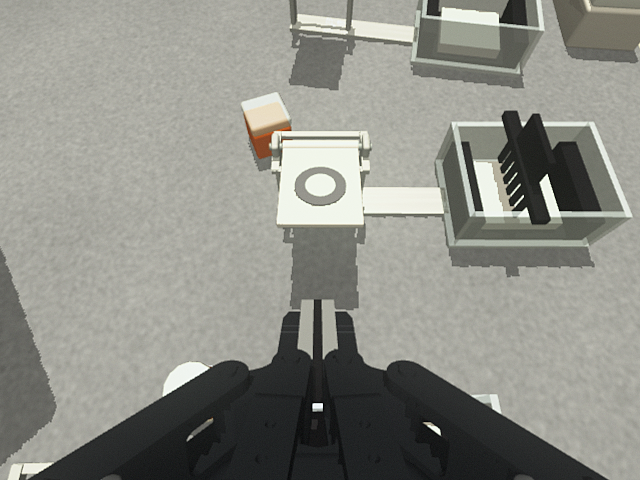

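The marker's free edge sits at (318,226), straight ahead of the fingertips, at z≈93. Next I'm dropping the fingertips below it and sliding them under.

>>> step_arm(targets=[{"dp": [-0.1,0.01,0.2],"angular": [0,0,0],"fingers": 1},{"dp": [-0.2,0.01,0.4],"angular": [0,0,0],"fingers": 1},{"dp": [-0.28,0.01,0.585],"angular": [0,0,0],"fingers": 1},{"dp": [-0.28,0.01,0.585],"angular": [0,0,0],"fingers": 1},{"dp": [-0.22,0.01,0.65],"angular": [0,0,0],"fingers": 1},{"dp": [-0.15,0.01,0.72],"angular": [0,0,0],"fingers": 1},{"dp": [-0.085,0.01,0.785],"angular": [0,0,0],"fingers": 1},{"dp": [-0.085,0.01,0.785],"angular": [0,0,0],"fingers": 1}])

```text
time: 6.6
tool_pos: [583.5, -45.4, 48.5]
tcp_rot: [180.0, -45.0, 96.1]
ft_force: [0.1, 0.2, -0.1]
finger_gap: 0.3
grip_force: 0.0
```

Run:
```python
from h import *
s=sense();print(s["time"],s["tool_pos"],s["tcp_rot"],s["joint_pos"],s["ft_force"])
p0=np.array(s["tool_pos"]);R0=Ro.from_euler('xyz',s["tcp_rot"],degrees=True)
P=[575,19]
print(Ro.from_euler('z',-6,degrees=True).apply(p0-[*P,0]))
# arc: tip centre at radius r, offset g below contact face
for th,r,phi,g in((10,62,45,14),(30,60,45,14),(50,58,45,13),(70,58,50,12),(90,58,55,11),(110,58,60,9),(130,58,65,7),(150,58,70,4),(170,58,75,2),(180,58,80,0)):
    t=np.radians(th); G=g+2.5
    X=[0,-r*np.cos(t)-G*np.sin(t),85+r*np.sin(t)-G*np.cos(t)]
    print(th,np.round(X),row(p0,R0,*tank(P,6,phi,X)))
```

```text
6.6 [583.47348936 -45.39126914  48.52483794] [179.97881108 -44.9856691   96.11125967] [-30.60646696  35.99872374  81.50122296  34.57921102  92.75410183
 -44.6135446 ] [ 0.13612768  0.17383702 -0.13106994]
[  1.69635029 -64.92424785  48.52483794]
10 [  0. -64.  80.] ([0.113, -0.008, -0.106], [-0.0, 0.0, 0.0])
30 [  0. -60. 101.] ([0.201, -0.008, -0.168], [-0.0, 0.0, 0.0])
50 [  0. -49. 119.] ([0.307, -0.008, -0.195], [-0.0, 0.0, 0.0])
70 [  0. -33. 135.] ([0.415, -0.008, -0.193], [-0.0, -0.028, 0.0])
90 [  0. -14. 143.] ([0.516, -0.008, -0.152], [-0.0, -0.055, 0.0])
110 [  0.   9. 143.] ([0.597, -0.008, -0.074], [-0.0, -0.083, 0.0])
130 [  0.  30. 136.] ([0.643, -0.008, 0.028], [-0.0, -0.111, 0.0])
150 [  0.  47. 120.] ([0.647, -0.007, 0.144], [-0.0, -0.139, 0.0])
170 [  0.  56. 100.] ([0.609, -0.007, 0.248], [-0.0, -0.167, 0.001])
180 [ 0. 58. 88.] ([0.572, -0.007, 0.297], [-0.0, -0.194, 0.001])
```

>>> step_arm(targets=[{"dp": [0.06,-0.008,-0.055],"angular": [0,0,0],"fingers": 1},{"dp": [0.11,-0.008,-0.105],"angular": [0,0,0],"fingers": 1},{"dp": [0.155,-0.008,-0.14],"angular": [0,0,0],"fingers": 1},{"dp": [0.2,-0.008,-0.168],"angular": [0,0,0],"fingers": 1},{"dp": [0.255,-0.008,-0.183],"angular": [0,0,0],"fingers": 1},{"dp": [0.307,-0.008,-0.195],"angular": [0,0,0],"fingers": 1},{"dp": [0.36,-0.008,-0.194],"angular": [0,-0.014,0],"fingers": 1},{"dp": [0.415,-0.008,-0.193],"angular": [0,-0.028,0],"fingers": 1}])

```text
time: 7.6
tool_pos: [577.9, -15.1, 133.0]
tcp_rot: [-179.8, -39.9, 95.9]
ft_force: [0.0, -0.1, -1.2]
finger_gap: -0.2
grip_force: 0.5
```

Run:
```python
from h import *
s=sense();print(s["time"],s["tool_pos"],s["tcp_rot"],s["ft_force"])
a=snapshot("wrist");b=snapshot("scene")[120:360,200:520]
cv2.imwrite("pics/w4.png",np.hstack([cv2.resize(a,(400,300)),cv2.resize(b,(400,300))]))
p0=np.array(s["tool_pos"]);R0=Ro.from_euler('xyz',s["tcp_rot"],degrees=True)
P=[575,19]
for th,r,phi,g in((80,58,52,11),(90,58,55,11),(100,58,58,10),(110,58,60,9),(120,58,62,8),(130,58,65,7),(140,58,67,6),(150,58,70,4),(160,58,73,3),(170,58,75,2),(180,58,80,0),(184,58,80,-1)):
    t=np.radians(th); G=g+2.5
    X=[0,-r*np.cos(t)-G*np.sin(t),85+r*np.sin(t)-G*np.cos(t)]
    print(th,np.round(X),row(p0,R0,*tank(P,6,phi,X)))
```

```text
7.6 [577.94905945 -15.10361956 133.04737697] [-179.83493917  -39.94006994   95.87953515] [ 0.02711301 -0.14063287 -1.21970582]
80 [  0. -23. 140.] ([0.063, 0.003, 0.009], [-0.0, -0.011, -0.001])
90 [  0. -14. 143.] ([0.111, 0.003, 0.028], [-0.001, -0.027, -0.0])
100 [  0.  -2. 144.] ([0.159, 0.003, 0.06], [-0.001, -0.044, -0.0])
110 [  0.   9. 143.] ([0.199, 0.003, 0.099], [-0.001, -0.055, -0.0])
120 [  0.  20. 140.] ([0.231, 0.003, 0.145], [-0.001, -0.066, -0.0])
130 [  0.  30. 136.] ([0.254, 0.003, 0.197], [-0.001, -0.083, -0.0])
140 [  0.  39. 129.] ([0.267, 0.003, 0.251], [-0.001, -0.094, -0.0])
150 [  0.  47. 120.] ([0.268, 0.003, 0.312], [-0.001, -0.111, -0.0])
160 [  0.  53. 110.] ([0.259, 0.003, 0.367], [-0.001, -0.127, -0.0])
170 [  0.  56. 100.] ([0.24, 0.003, 0.419], [-0.001, -0.139, -0.0])
180 [ 0. 58. 88.] ([0.207, 0.004, 0.471], [-0.001, -0.166, -0.0])
184 [ 0. 58. 82.] ([0.191, 0.004, 0.49], [-0.001, -0.166, -0.0])
```

View pics/w4.png

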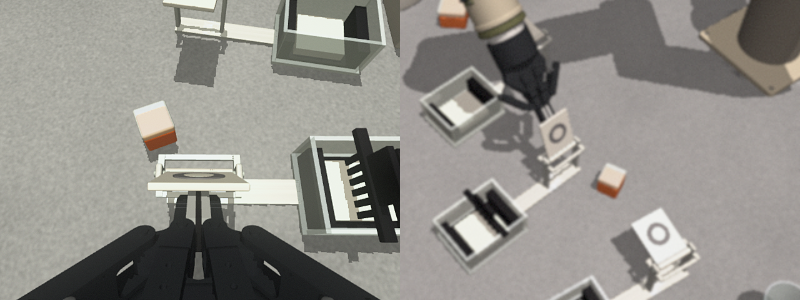

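The plate is nearly upright, pushed by the fingertips from the right. Continuing the arc.

>>> step_arm(targets=[{"dp": [0.063,0.003,0.009],"angular": [0,-0.011,0],"fingers": 1},{"dp": [0.111,0.003,0.028],"angular": [0,-0.027,0],"fingers": 1},{"dp": [0.159,0.003,0.06],"angular": [0,-0.044,0],"fingers": 1},{"dp": [0.199,0.003,0.099],"angular": [0,-0.055,0],"fingers": 1},{"dp": [0.231,0.003,0.145],"angular": [0,-0.066,0],"fingers": 1},{"dp": [0.254,0.003,0.197],"angular": [0,-0.083,0],"fingers": 1},{"dp": [0.267,0.003,0.251],"angular": [0,-0.094,0],"fingers": 1},{"dp": [0.268,0.003,0.312],"angular": [0,-0.111,0],"fingers": 1}])

```text
time: 8.7
tool_pos: [570.2, 65.7, 119.0]
tcp_rot: [-179.9, -19.9, 95.9]
ft_force: [-0.3, -0.5, 0.3]
finger_gap: 0.2
grip_force: 0.4
```

Run:
```python
from h import *
s=sense();print(s["time"],s["tool_pos"],s["tcp_rot"],s["ft_force"])
p0=np.array(s["tool_pos"]);R0=Ro.from_euler('xyz',s["tcp_rot"],degrees=True)
P=[575,19]
for X,phi in(([0,52,112],73),([0,56,104],76),([0,58,98],80),([0,59,92],80),([0,59,87],80),([0,59,84],80)):
    print(X,row(p0,R0,*tank(P,6,phi,X)))
```

```text
8.7 [570.17469243  65.74773282 119.00640942] [-179.88906797  -19.94007339   95.94983092] [-0.270346   -0.52058328  0.32738576]
[0, 52, 112] ([0.012, -0.0, 0.041], [-0.001, -0.016, -0.0])
[0, 56, 104] ([0.017, -0.0, 0.086], [-0.001, -0.033, -0.0])
[0, 58, 98] ([0.016, -0.0, 0.117], [-0.001, -0.055, -0.0])
[0, 59, 92] ([0.01, -0.0, 0.147], [-0.001, -0.055, -0.0])
[0, 59, 87] ([0.002, -0.0, 0.171], [-0.001, -0.055, -0.0])
[0, 59, 84] ([-0.003, -0.0, 0.185], [-0.001, -0.055, -0.0])
```

>>> step_arm(targets=[{"dp": [0.012,0,0.041],"angular": [0,-0.016,0],"fingers": 1},{"dp": [0.017,0,0.086],"angular": [0,-0.033,0],"fingers": 1},{"dp": [0.016,0,0.117],"angular": [0,-0.055,0],"fingers": 1},{"dp": [0.013,0,0.132],"angular": [0,-0.055,0],"fingers": 1},{"dp": [0.01,0,0.147],"angular": [0,-0.055,0],"fingers": 1},{"dp": [0.006,0,0.158],"angular": [0,-0.055,0],"fingers": 1},{"dp": [0.004,0,0.166],"angular": [0,-0.055,0],"fingers": 1},{"dp": [0.004,0,0.166],"angular": [0,-0.055,0],"fingers": 1}])

```text
time: 9.7
tool_pos: [569.1, 76.9, 88.8]
tcp_rot: [-179.9, -10.1, 95.9]
ft_force: [-0.6, 0.3, 0.8]
finger_gap: -0.1
grip_force: 0.9
```

>>> step_arm(targets=[{"dp": [0,0,0.004],"angular": [0,0,0],"fingers": 1},{"dp": [0,0,0.008],"angular": [0,0,0],"fingers": 1},{"dp": [-0.001,0,0.01],"angular": [0,0,0],"fingers": 1},{"dp": [-0.001,0,0.012],"angular": [0,0,0],"fingers": 1},{"dp": [-0.001,0,0.014],"angular": [0,0,0],"fingers": 1},{"dp": [-0.002,0,0.015],"angular": [0,0,0],"fingers": 1},{"dp": [-0.002,0,0.015],"angular": [0,0,0],"fingers": 1},{"dp": [-0.002,0,0.015],"angular": [0,0,0],"fingers": 1}])

```text
time: 10.7
tool_pos: [569.5, 77.0, 87.9]
tcp_rot: [-180.0, -10.1, 96.0]
ft_force: [-8.9, -2.9, 16.7]
finger_gap: 0.0
grip_force: 8.8
```

Run:
```python
from h import *
s=sense();print(s["time"],s["tool_pos"],s["ft_force"])
a=snapshot("wrist");b=snapshot("scene")[150:300,270:470]
cv2.imwrite("pics/w5.png",np.hstack([cv2.resize(a,(400,300)),cv2.resize(b,(400,300))]))
```

```text
10.7 [569.50648123  77.02725932  87.8758115 ] [-8.87996031 -2.85276702 16.6987395 ]
```

View pics/w5.png

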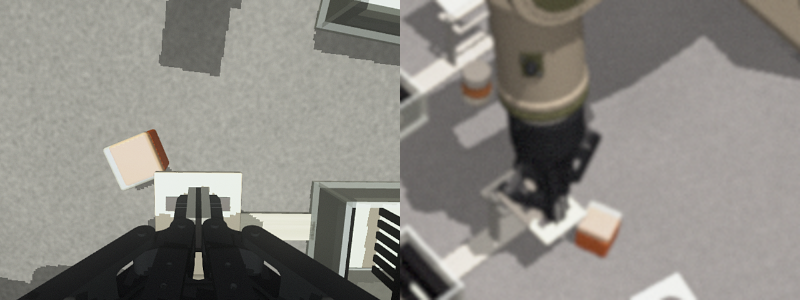

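The wrist force jumped to 17 N, so the plate is on its end stop. Backing straight off and checking.

>>> step_arm(targets=[{"dp": [0,0,-0.02],"angular": [0,0,0],"fingers": 1},{"dp": [0,0,-0.1],"angular": [0,0,0],"fingers": 1},{"dp": [0,0,-0.25],"angular": [0,0,0],"fingers": 1},{"dp": [0,0,-0.4],"angular": [0,0,0],"fingers": 1},{"dp": [-0.15,0,-0.55],"angular": [0,0,0],"fingers": 1},{"dp": [-0.3,0,-0.7],"angular": [0,0,0],"fingers": 1},{"dp": [-0.45,0,-0.8],"angular": [0,0,0],"fingers": 1},{"dp": [-0.45,0,-0.8],"angular": [0,0,0],"fingers": 1}])

```text
time: 11.8
tool_pos: [582.6, -41.1, 229.7]
tcp_rot: [179.9, -10.0, 95.8]
ft_force: [0.3, 1.3, -1.7]
finger_gap: -0.2
grip_force: 0.0
```

Run:
```python
from h import *
s=sense();print(s["time"],s["tool_pos"],s["ft_force"])
a=snapshot("wrist");b=snapshot("scene")[90:390,200:500]
cv2.imwrite("pics/w6.png",np.hstack([cv2.resize(a,(400,300)),cv2.resize(b,(400,400))[:300]]))
for d in pinpoint("wrist","edge_a")[:2]: print(d["at"],d["conf"],atz("wrist",d["at"],85))
for c in ("comb_center","tubebox_mid"):
    for d in pinpoint("wrist",c)[:1]: print(c,atz("wrist",d["at"],64 if c[0]=="c" else 23))
```

```text
11.8 [582.56676445 -41.1349655  229.66165442] [ 0.26307975  1.27183817 -1.65178444]
[314.9, 72.9] 0.83 [564.84936123  97.77388454  85.        ]
comb_center [749.35321736  38.41437195  64.        ]
tubebox_mid [510.09583633  87.7631286   23.        ]
```

View pics/w6.png

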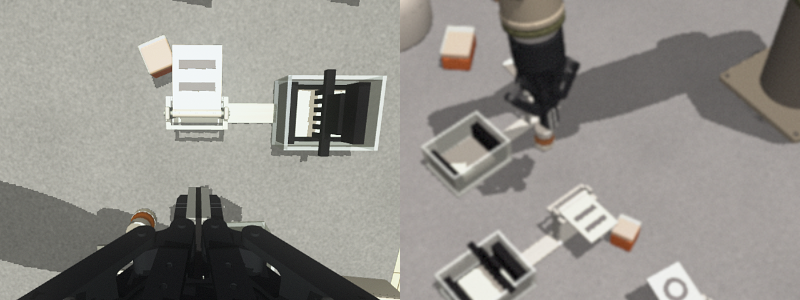

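The middle marker lies level with its two bars up (wrist 200,75). Its free edge measures about 80 mm from the pivot, and the comb and tube box have not moved.

```bash
python3 -c "
from bench import hand_in
print(hand_in())"
```

```text
the job is handed in; nothing more can be done
None
```

The middle tank, the one with the comb, is marked as in use: I flipped its marker with the shut fingertips until it lay level on its end stop, two-bar face up, and handed the job in at about 12 s, with the comb and tube box measured in place and no contact with anything else seen.

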